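# Rotate soldering carriers between preheater and cooling magazine

### The job

Swap the carrier plate on the preheater: the used red-banded plate goes on top of the stack in the magazine to cool, and the cool green-banded plate at the bottom of the stack is drawn out through the mouth and laid flat on the preheater between its corner stops. The two parts tubs stand in front of the mouth, so before drawing the green plate set both upright in the black tray; at the end put each tub back upright on the seat of its own colour. Never tip a tub over, and leave the solder spool where it is.

Things in the scene. Friction and masses are not known exactly. Their poses are not given: they have to be found in the camera images.
- magazine: Fixed stack magazine on a grey base plate 4 mm thick. Origin: desk under the stack's centre; mouth at its -x (robot's right). Plates lie along x on a pedestal 44 mm wide, top z 14 mm. Four corner posts, 54 mm high, guide 96 (x) x 60 (y) mm, flared 5 mm at the top 8 mm; open 68 mm at the long sides for fingers. Front stops (x -48 to -52) end at z 23: only the bottom plate slides out, to -x.
- carrier_green: Aluminium plate 90 (x) x 54 (y) x 6 mm, 85 g, green band across each end. Origin: centre of its underside. Starts as bottom plate of the magazine, axes along the magazine's, underside 14 mm above the desk, centre about 36 mm to the magazine's -x, so that 30 mm of its -x end stick out of the mouth. Two like plates with grey bands lie on it; they drop 6 mm when it is drawn wholly out.
- carrier_red: Aluminium plate 90 (x) x 54 (y) x 6 mm, 85 g, red band across each end. Origin: centre of its underside. Starts on the preheater, 24 mm above the desk. Laid on the stack it rests 32 mm above the desk before the green plate is drawn, 26 mm after.
- preheater: Fixed flat blue bench preheater, 130 (x) x 92 (y) mm, case top at z 14 mm. Origin: desk under its centre. A plate rests on its dark raised block (84 x 42 mm, top z 24 mm), long side along the preheater's x, between four steel corner stops that stand to z 32 mm and leave 100 (x) x 64 (y) mm; the long sides are open for fingers over 76 mm.
- tub_blue: Loose blue tub holding steel screws, round and conical, 58 mm across the rim, 46 mm across the foot, 31 mm high, 50 to 110 g. Origin: centre of its underside. Starts on the blue seat. Between the two tubs on their seats there are 25 mm for a finger.
- tub_tan: Loose tan tub holding brass inserts, of the same shape: 58 mm across the rim, 46 mm across the foot, 31 mm high, 50 to 110 g. Origin: centre of its underside. Starts on the tan seat.
- seat_blue: Fixed shallow blue dish, home of the blue tub: 64 mm across, lip 4 mm high, 59 mm across inside, floor 2 mm above its origin (centre of its underside, 4 mm above the desk). The two seats lie on the magazine's base plate at its x -117 mm, y +41 and -41 mm; which is on which side varies.
- seat_tan: Fixed shallow tan dish, home of the tan tub, the same as the blue seat.
- tray: Fixed black tray with pink floor, 148 (x) x 208 (y) mm over the rim, 136 x 196 mm inside, walls 30 mm high, floor 7 mm above its origin (centre of its underside, on the desk). Side area for the two tubs; they fit side by side along its y, 94 mm apart.
- spool: Bystander: loose solder spool with blue flanges, about 60 mm across, 38 mm high. Origin: near the centre of its underside, on the desk.

How it is judged:
By the outcome, as a careful person would: the job done as asked, in the order asked, and still so for the second after the job is handed in, with the robot touching nothing.
It also fails if it takes over 118 s, if anything falls off the work surface, if the arm or the gripper's body presses on something with over 40 N, if the wrist force passes 120 N, or if a joint passes its speed limit or range.

### The arm

A 6-joint arm with a two-finger parallel gripper is mounted at the origin on a cart in front of the work surface, level with it; the furniture and walls round the work are solid. World frame = base frame: x ahead of the robot, y to its left, z up, the work surface at z = 0. Lengths are in m, angles in degrees, forces in N, time in s.
With the tool pointing down it reaches from about 0.4 to 0.925 m from the base axis. Payload 12.5 kg.
Tool frame: the origin (TCP) lies midway between the tips of the shut fingers; the grasp point (between the pads) lies grip_point_offset behind it (grip_point_offset is the distance from the TCP to the grasp point, in m); z points along the fingers, y is the line along which they close (so a half turn about z gives the same grasp; the last joint's range is limited). The gripper opens to 95 mm and grips with 3 to 60 N. Pads are 20 mm wide; open, the fingers measure 119 mm over their backs; the gripper's body (75 mm by 180 mm) begins 59 mm behind the grasp point.
Start: joints at [-76.352, 28.126, 89.318, -0, 62.55, -6.05], TCP at [0.211, -0.588, 0.215] pointing down, gripper open.
Joint ranges: [-177.58, 177.58], [-47.91, 125.51], [2.72, 160], [-65.01, 245.01], [3.68, 167.84], [-153.87, 153.87]. Speed limits (degrees/s): [127.2, 127.2, 159.86, 180, 180, 180].

### API

Orientations are given as [roll, pitch, yaw] about the fixed x, y, z axes, in that order (R = Rz(yaw) Ry(pitch) Rx(roll)).
In Python, from plant import state, camera, hand_in, grip_point_offset gives the robot as it stands.
- The arm moves only by the shell command python3 -m creep FILE [OPENING] [FORCE], which reads ROWS from the file FILE. ROWS is 1 to 20 rows, parted by a bar, with the numbers parted by commas; each row has 6 numbers: dx, dy, dz in fractions of the full range, 1 being 600 mm, then a rotation vector rx, ry, rz in a scale on which 1.0 is 360 degrees; each row is the pose to reach, as a shift and turn from the pose commanded when the command began, along the tool's axes at that moment; what a row does not reach only later rows make up. A row lasts 1/12 s, in which the tool goes at most 0.0417 m and 7.16 degrees, less where a joint would pass 70% of its speed; a pose out of reach is approached as far as the arm can. OPENING is the opening from 0.0 (shut) to 1.0 (fully open), set as the command begins (- or left out keeps the last). The fingers move at their own pace and stop on an object; FORCE is the grip in N (left out, the last holds). Time passes only in rows, so rows that do not move let the fingers close. It prints the time, the measured TCP pose, the force, the opening and the grip force at its end. Input that does not fit is refused with a message, and nothing moves.
- state(): the state, without advancing time (a new reading comes with each control period).
- camera(name): name is "side" or "top" or "wrist"; returns a dict with "img" (400x640x3 uint8, blue, green, red), "camera_matrix" (3x3 intrinsics, pixels), "cam_to_world" (4x4, takes a point from camera to world coordinates); the wrist camera has in their place "tool_from_camera" (4x4, takes a point from camera to tool coordinates, whose origin is the TCP and whose axes are the flange's). Camera axes: x right, y down, z forward; pixel columns grow to the right and rows downward; lengths in m; the calibration is good to about 2 mm. A picture is of the moment at which its call begins: read the wrist's pose just before it. There is no depth.
- hand_in(): hands the job in; it is judged then, once.
The state is a dict: "t": time; "qpos": joint angles; "joint_vel": joint speeds; "effort": joint torques, N m; "tool_pos": TCP position; "orientation": TCP orientation; "ft_force": force on the tool from outside, world axes, zero at the start; "torque": the same for the moment, N m; "finger_gap": opening from 0.0 (shut) to 1.0 (fully open); "grasp_force": force on a finger pad.
Only numpy, scipy, OpenCV 4.12 (cv2) and the standard library are available. Lean on these libraries where they do the work, as an engineer would, in place of code of your own. Each camera call takes 0.05 s, during which the arm holds its last target. There are 200 camera calls.

## Working session

There is one attempt and no reset: what is moved stays moved. The work goes in short steps, Python scripts to look and compute and a shell command to move; the robot and the scene stay as the last step left them, time stands still between calls to the robot, and variables do not carry over. Pictures are saved under pics/ and viewed, at most 14 in all, crops included, and the job is handed in when it is done.

```bash
ls; mkdir -p pics
python3 - <<'E'
from plant import state,camera,grip_point_offset
import cv2
print(grip_point_offset,state())
for n in("top","side"):
    c=camera(n);cv2.imwrite(f"pics/{n}0.png",c["img"]);print(n,c["camera_matrix"],c["cam_to_world"])
E
```

```text
pics
0.0188 {'t': 0.0, 'qpos': array([-7.63513692e+01,  2.81636847e+01,  8.93503013e+01, -1.09807695e-03,
        6.25491313e+01, -6.05007782e+00]), 'joint_vel': array([-0.02050059,  0.0519895 ,  0.04082798, -0.07377625, -0.01245188,
        0.00938433]), 'effort': array([ 3.20560757e-03, -6.12623334e+01, -2.58185399e+01,  6.93449518e-02,
        4.80474648e-02, -3.46586990e-05]), 'tool_pos': array([ 0.21063375, -0.58817675,  0.21406571]), 'orientation': array([-1.79937132e+02, -5.68395547e-03,  1.96992122e+01]), 'ft_force': array([ 0.21490884,  0.08005851, -0.89629897]), 'torque': array([-0.01270425,  0.0238433 , -0.01162009]), 'grasp_force': 0.0, 'finger_gap': 0.9986221194531232}
top [[511.89969631   0.         315.68353613]
 [  0.         511.89969631 195.03533128]
 [  0.           0.           1.        ]] [[-2.43462207e-02 -9.81369743e-01  1.90579876e-01  3.55685990e-01]
 [-9.99703570e-01  2.39346817e-02 -4.46128578e-03 -1.48289862e-01]
 [-1.83297792e-04 -1.90631998e-01 -9.81661555e-01  1.05729858e+00]
 [ 0.00000000e+00  0.00000000e+00  0.00000000e+00  1.00000000e+00]]
side [[440.83291801   0.         324.25177351]
 [  0.         440.83291801 196.70430166]
 [  0.           0.           1.        ]] [[-0.96434495 -0.14953298  0.21835456  0.38062807]
 [-0.26375046  0.6109423  -0.74644839  0.4725835 ]
 [-0.02178338 -0.77742485 -0.62859851  0.58788356]
 [ 0.          0.          0.          1.        ]]
```

View pics/top0.png

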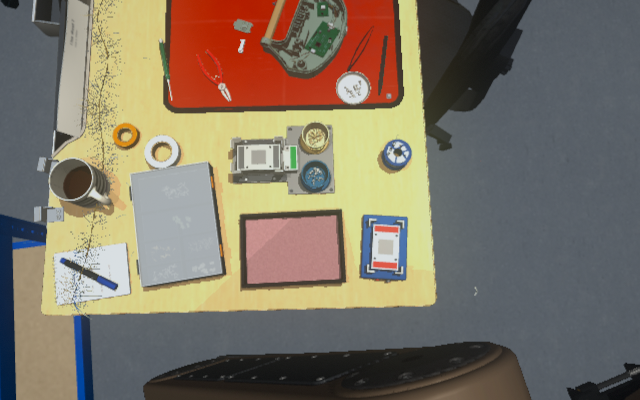

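View pics/side0.png

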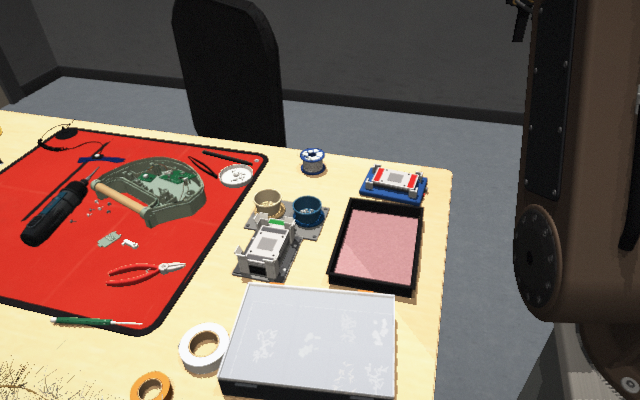

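The top view shows the magazine at about (265,158) with its mouth to the right. The tan tub is at (314,137), the blue tub at (315,176), the tray at (291,249), the preheater with the red plate at (384,247) and the spool at (396,154). The side view agrees with this.

```bash
cat > h.py <<'E'
import numpy as np, cv2
from scipy.spatial.transform import Rotation as R
from plant import state,camera,grip_point_offset
def snap(name,f=None):
    s=state(); c=camera(name)
    if name=="wrist":
        T=np.eye(4);T[:3,:3]=R.from_euler("xyz",s["orientation"],degrees=True).as_matrix();T[:3,3]=s["tool_pos"]
        T=T@c["tool_from_camera"]
    else: T=c["cam_to_world"]
    K=c["camera_matrix"]
    if f: cv2.imwrite(f"pics/{f}.png",c["img"]); np.savez(f"{f}.npz",K=K,T=T,img=c["img"])
    return c["img"],K,T
def load(f): d=np.load(f"{f}.npz");return d["img"],d["K"],d["T"]
def pix2w(K,T,p,z):
    p=np.atleast_2d(p).astype(float); d=np.c_[p,np.ones(len(p))]@np.linalg.inv(K).T@T[:3,:3].T
    return (T[:3,3]+d*((z-T[2,3])/d[:,2:]))[:,:2]
def w2pix(K,T,P):
    P=np.atleast_2d(P); q=(P-T[:3,3])@T[:3,:3]@K.T; return q[:,:2]/q[:,2:]
def rows(dw,dyaw=0):
    """world shift -> tool axes now"""
    s=state();M=R.from_euler("xyz",s["orientation"],degrees=True).as_matrix()
    return np.round(M.T@np.array(dw),4), "rz",-dyaw
E
python3 - <<'E'
from h import *
i,K,T=snap("top","t1")
for n,p,z in[("mag",(260,155),.038),("tan",(313.5,137),.037),("blue",(315.5,176),.037),("tray",(292,248),.03),("pre",(384,247),.03),("spool",(396,154),.038),
 ("trayTL",(240,213),.03),("trayTR",(342,209),.03),("trayBL",(242,290),.03),("trayBR",(344,285),.03),("preTL",(363,216),.014),("preTR",(406,215),.014),("preBL",(361,279),.014),("preBR",(408,280),.014)]:
    print(n,pix2w(K,T,p,z).round(3))
c=camera("wrist");print(c["camera_matrix"],c["tool_from_camera"].round(4))
E
```

```text
mag [[ 0.64 -0.04]]
tan [[ 0.677 -0.151]]
blue [[ 0.593 -0.154]]
tray [[ 0.448 -0.103]]
pre [[ 0.446 -0.287]]
spool [[ 0.636 -0.32 ]]
trayTL [[0.522 0.002]]
trayTR [[ 0.525 -0.206]]
trayBL [[ 0.368 -0.003]]
trayBR [[ 0.373 -0.205]]
preTL [[ 0.512 -0.249]]
preTR [[ 0.512 -0.338]]
preBL [[ 0.384 -0.24 ]]
preBR [[ 0.38  -0.334]]
[[306.92098098   0.         321.10684759]
 [  0.         306.92098098 203.4297964 ]
 [  0.           0.           1.        ]] [[ 8.000e-04 -9.660e-01 -2.584e-01  7.370e-02]
 [ 1.000e+00  9.000e-04 -3.000e-04  2.000e-04]
 [ 5.000e-04 -2.584e-01  9.660e-01 -1.699e-01]
 [ 0.000e+00  0.000e+00  0.000e+00  1.000e+00]]
```

Careful with the scale: shifts go in shares of 600 mm and turns go in shares of 360 degrees. That gives: 0.323 m is 0.5383, -0.204 m is -0.34, 19.7 degrees is 0.0547.

```bash
F="x"; echo '0.5383,-0.34,0,0,0,0.0547 | 0.5383,-0.34,0,0,0,0.0547 | 0.5383,-0.34,0,0,0,0.0547 | 0.5383,-0.34,0,0,0,0.0547 | 0.5383,-0.34,0,0,0,0.0547 | 0.5383,-0.34,0,0,0,0.0547 | 0.5383,-0.34,0,0,0,0.0547 | 0.5383,-0.34,0,0,0,0.0547 | 0.5383,-0.34,0,0,0,0.0547 | 0.5383,-0.34,0,0,0,0.0547 | 0.5383,-0.34,0,0,0,0.0547 | 0.5383,-0.34,0,0,0,0.0547 | 0.5383,-0.34,0,0,0,0.0547 | 0.5383,-0.34,0,0,0,0.0547' > m.json && python3 -m creep m.json 1.0
python3 -c "
from h import *
i,K,T=snap('wrist','w1')
cv2.imwrite('pics/w1.png',i)"
```

```text
t: 1.37
tool_pos: [0.4452, -0.2887, 0.2146]
orientation: [180.0, 0.0, -0.1]
ft_force: [-1.6, -0.2, 0.5]
finger_gap: 1.0
grasp_force: 0.0
```

View pics/w1.png

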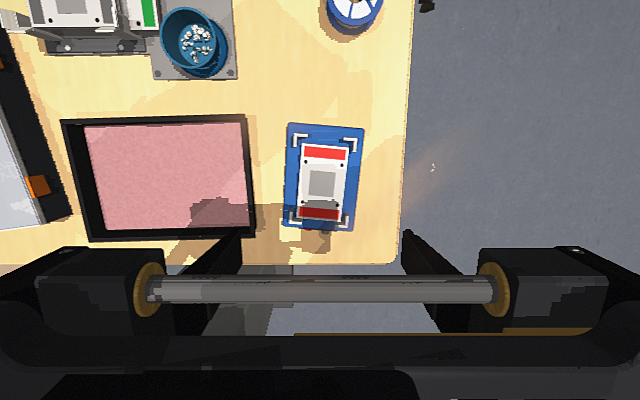

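The wrist view shows the preheater at about (325,178), with the red bands at (324,153) and (319,213). It also shows the tray from (63,120) to (255,238), the blue tub and the magazine's near edge.

```bash
cat >> h.py <<'E'
def mask(i,lo,hi,box=None,n=30):
    m=cv2.inRange(cv2.cvtColor(i,cv2.COLOR_BGR2HSV),np.array(lo),np.array(hi))
    if box is not None:
        z=np.zeros_like(m);z[box[1]:box[3],box[0]:box[2]]=255;m&=z
    cs=[c for c in cv2.findContours(m,cv2.RETR_EXTERNAL,cv2.CHAIN_APPROX_NONE)[0] if cv2.contourArea(c)>n]
    return cs
def rect(K,T,c,z):
    p=pix2w(K,T,c.reshape(-1,2),z); return cv2.minAreaRect((p*1000).astype(np.float32))
E
python3 - <<'E'
from h import *
for f,box in(("w1",(270,115,380,240)),("t1",(350,205,415,285))):
    i,K,T=load(f)
    print(f,w2pix(K,T,[[.445,-.289,.03]]))
    for c in mask(i,(0,120,60),(8,255,255),box)+mask(i,(172,120,60),(180,255,255),box): print("red",rect(K,T,c,.03))
    for c in mask(i,(100,120,40),(125,255,255),box,300): print("blue",rect(K,T,c,.014))
    for c in mask(i,(160,30,100),(180,120,255),None,1000)+mask(i,(0,30,100),(5,120,255),None,1000): print("pink",rect(K,T,c,.007))
i,_,_=load("w1");j,_,_=load("t1")
a=cv2.resize(i[115:245,260:390],None,fx=4,fy=4,interpolation=2)
cv2.imwrite("pics/c1.png",a)
E
```

```text
w1 [[321.55378626 186.1943422 ]]
red ((412.439697265625, -285.4897766113281), (47.31389236450195, 12.039645195007324), 84.65685272216797)
red ((484.1159362792969, -292.187255859375), (46.97536849975586, 11.77216625213623), 84.57264709472656)
blue ((450.49688720703125, -288.7042236328125), (89.78136444091797, 128.47421264648438), 85.27877807617188)
pink ((451.0052490234375, -99.98152160644531), (130.82823181152344, 188.11712646484375), 1.5727046728134155)
t1 [[384.86861421 247.3264118 ]]
red ((410.8223876953125, -286.5640563964844), (45.82497787475586, 9.88754940032959), 87.38187408447266)
red ((482.4044494628906, -293.1212158203125), (44.72517395019531, 9.469913482666016), 84.7571792602539)
blue ((448.2441711425781, -290.078857421875), (88.27189636230469, 125.42587280273438), 85.2193603515625)
pink ((448.61083984375, -102.10972595214844), (131.45745849609375, 189.9425811767578), 1.5959364175796509)
```

View pics/c1.png

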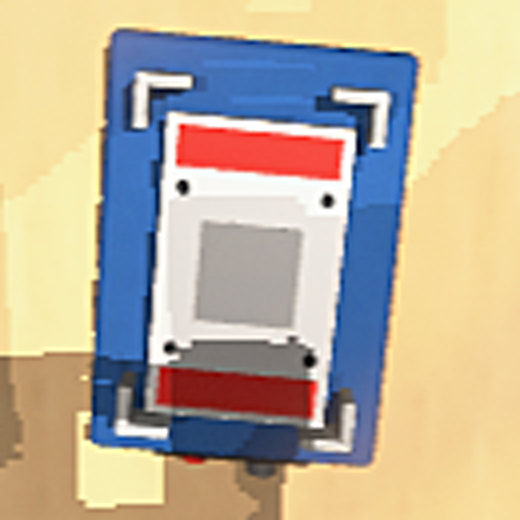

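The crop shows the red plate sitting squarely between the four L-shaped stops. The plate centre measures about (0.4475,-0.289) with a yaw of about -5.3°.

Scaled: 0.197 m is 0.3283, 0.15 m is 0.25, 5.2 degrees is 0.0144.

```bash
echo '0.0033,0,0.0667,0,0,0.0144 | 0.0033,0,0.1333,0,0,0.0144 | 0.0033,0,0.2,0,0,0.0144 | 0.0033,0,0.25,0,0,0.0144 | 0.0033,0,0.2917,0,0,0.0144 | 0.0033,0,0.3167,0,0,0.0144 | 0.0033,0,0.3283,0,0,0.0144 | 0.0033,0,0.3283,0,0,0.0144 | 0.0033,0,0.3283,0,0,0.0144' > m.json && python3 -m creep m.json 1.0
echo '0,0,0,0,0,0 | 0,0,0,0,0,0 | 0,0,0,0,0,0 | 0,0,0,0,0,0 | 0,0,0,0,0,0 | 0,0,0,0,0,0 | 0,0,0,0,0,0 | 0,0,0,0,0,0' > m.json && python3 -m creep m.json 0.3 35
```

```text
t: 2.17
tool_pos: [0.448, -0.2882, 0.0181]
orientation: [180.0, -0.0, -5.2]
ft_force: [-1.1, -0.1, -0.4]
finger_gap: 1.0
grasp_force: 0.0
t: 2.83
tool_pos: [0.4481, -0.2876, 0.0178]
orientation: [180.0, -0.0, -5.2]
ft_force: [-0.4, 0.4, 2.4]
finger_gap: 0.566
grasp_force: 35.0
```

Scaled: -0.23 m is -0.3833, -0.174 m is -0.29, -90 degrees is -0.25.

```bash
echo '0,0,-0.0333,0,0,0 | 0,0,-0.0833,0,0,0 | 0,0,-0.15,0,0,0 | 0,0,-0.2167,0,0,0 | 0.0333,-0.0333,-0.2833,0,0,-0.0194 | 0.0667,-0.0667,-0.3333,0,0,-0.0389 | 0.1,-0.1,-0.3833,0,0,-0.0583 | 0.1333,-0.1333,-0.3833,0,0,-0.0778 | 0.1667,-0.1667,-0.3833,0,0,-0.0972 | 0.2,-0.2,-0.3833,0,0,-0.1167 | 0.2333,-0.2333,-0.3833,0,0,-0.1361 | 0.2667,-0.2667,-0.3833,0,0,-0.1556 | 0.2867,-0.29,-0.3833,0,0,-0.175 | 0.2867,-0.29,-0.3833,0,0,-0.1944 | 0.2867,-0.29,-0.3833,0,0,-0.2139 | 0.2867,-0.29,-0.3833,0,0,-0.2333 | 0.2867,-0.29,-0.3833,0,0,-0.25 | 0.2867,-0.29,-0.3833,0,0,-0.25 | 0.2867,-0.29,-0.3833,0,0,-0.25' > m.json && python3 -m creep m.json
python3 -c "
from h import *
i,K,T=snap('wrist','w2')
cv2.imwrite('pics/c2.png',cv2.resize(i[0:240,150:490],None,fx=2.3,fy=2.3,interpolation=2))"
```

```text
t: 4.42
tool_pos: [0.635, -0.1297, 0.2474]
orientation: [-180.0, -0.0, 84.6]
ft_force: [-0.4, -0.0, -1.8]
finger_gap: 0.565
grasp_force: 35.0
```

View pics/c2.png

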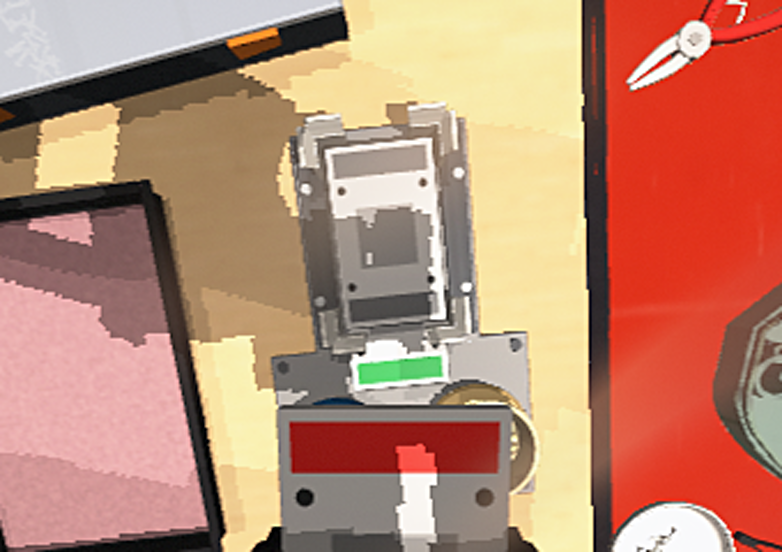

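The crop shows the magazine with its four base screws at (305,188), (458,172), (320,300) and (466,287). The grey plate's corners are at about (325,150), (437,138), (446,320) and (342,333), and the green band is centred at (401,368).

Run:
```python
from h import *
i,K,T=load("w2")
f=lambda p,z:(pix2w(K,T,np.array(p)/2.3+[150,0],z)*1000)
def rep(n,p,z):
    w=f(p,z);print(n,w.round(1).tolist(),"mean",w.mean(0).round(1))
    return w
for z in(.004,.008): rep("screws",[(305,188),(458,172),(466,287),(320,300)],z)
rep("grey",[(323,150),(437,138),(446,320),(341,333)],.032)
# dark grey bands of top grey plate: corners
rep("greyband",[(329,155),(431,141),(433,166),(330,181)],.032); rep("gb2",[(348,299),(431,292),(431,316),(348,326)],.032)
for c in mask(i,(45,90,80),(80,255,255),(270,130,370,180)): print("green",rect(K,T,c,.020))
i,K,T=load("t1")
for c in mask(i,(45,90,80),(80,255,255),(270,130,320,180),10): print("green top",rect(K,T,c,.020))
g=i[115:200,220:350]
cv2.imwrite("pics/c3.png",cv2.resize(g,None,fx=6,fy=6,interpolation=2))
```

```text
screws [[598.8, -4.5], [682.8, -4.2], [683.1, -65.2], [599.8, -64.6]] mean [641.1 -34.6]
screws [[599.2, -5.0], [682.5, -4.7], [682.7, -65.1], [600.2, -64.5]] mean [641.2 -34.8]
grey [[613.1, 8.9], [670.8, 9.0], [668.6, -80.8], [611.9, -82.3]] mean [641.1 -36.3]
greyband [[615.8, 6.3], [667.7, 7.9], [667.7, -3.8], [614.9, -6.0]] mean [641.5   1.1]
gb2 [[617.6, -65.0], [661.8, -65.5], [660.8, -77.9], [616.1, -79.0]] mean [639.1 -71.9]
green ((641.0427856445312, -105.95804595947266), (46.36428451538086, 11.283008575439453), 0.3815937042236328)
green top ((639.4371337890625, -107.46922302246094), (8.410051345825195, 43.36370086669922), 89.04624938964844)
```

View pics/c3.png

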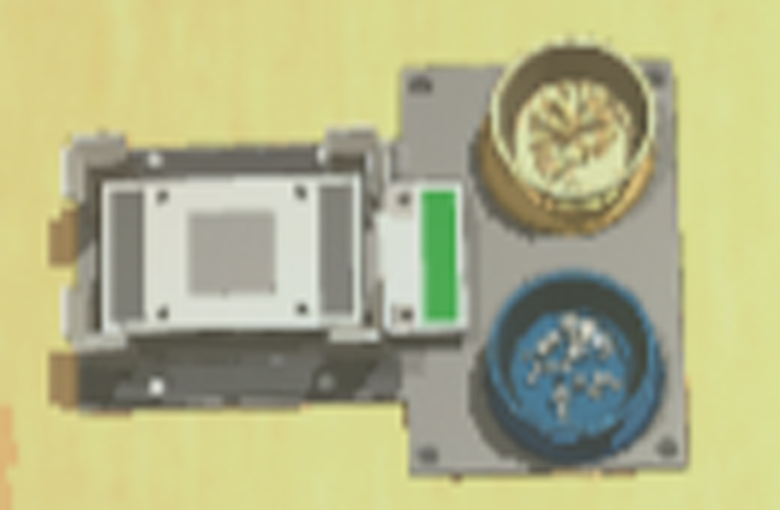

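Run:
```python
from h import *
i,K,T=load("w2"); tcp=np.array([635,-129.7])
for c in mask(i,(0,120,40),(8,255,255),(260,175,375,215),100)+mask(i,(172,120,40),(180,255,255),(260,175,375,215),100):
    r=rect(K,T,c,.2474+.0125); print(r, np.array(r[0])-tcp)
i,K,T=load("t1")
for n,p in(("tan",(572,125)),("blue",(575,368))): print(n,pix2w(K,T,np.array(p)/6+[220,115],.037)*1000)
print(rows([.6408-.635,-.035+.1297,0],5.4))
```

```text
((639.529541015625, -94.20347595214844), (11.891390800476074, 47.6424674987793), 84.67477416992188) [ 4.52954102 35.49652405]
tan [[ 679.0097041  -155.24923094]]
blue [[ 592.70605694 -154.18145403]]
(array([ 0.0948, -0.0032,  0.    ]), 'rz', -5.4)
```

Scaled: 0.204 m is 0.34, 0.095 m is 0.1583, -5.4 degrees is -0.015.

```bash
echo '0.05,-0.0017,0,0,0,-0.0056 | 0.1,-0.0033,0.0333,0,0,-0.015 | 0.1333,-0.005,0.0833,0,0,-0.015 | 0.1583,-0.007,0.15,0,0,-0.015 | 0.1583,-0.007,0.2167,0,0,-0.015 | 0.1583,-0.007,0.2667,0,0,-0.015 | 0.1583,-0.007,0.2917,0,0,-0.015 | 0.1583,-0.007,0.3083,0,0,-0.015 | 0.1583,-0.007,0.325,0,0,-0.015 | 0.1583,-0.007,0.3333,0,0,-0.015 | 0.1583,-0.007,0.34,0,0,-0.015 | 0.1583,-0.007,0.34,0,0,-0.015' > m.json && python3 -m creep m.json
```

```text
t: 5.47
tool_pos: [0.6396, -0.035, 0.0437]
orientation: [180.0, 0.0, 90.2]
ft_force: [-0.0, 0.3, -1.4]
finger_gap: 0.561
grasp_force: 35.0
```

Scaled: 0.0165 m is 0.0275, 0.014 m is 0.0233.

```bash
echo '0,0,0.0067,0,0,0 | 0,0,0.0133,0,0,0 | 0,0,0.0183,0,0,0 | 0,0,0.0233,0,0,0 | 0,0,0.0275,0,0,0 | 0,0,0.0275,0,0,0' > m.json && python3 -m creep m.json
```

```text
t: 5.97
tool_pos: [0.64, -0.035, 0.0279]
orientation: [179.9, 0.0, 90.2]
ft_force: [-0.5, -0.1, 7.5]
finger_gap: 0.562
grasp_force: 35.0
```

Scaled: -0.15 m is -0.25, -0.14 m is -0.2333.

```bash
echo '0,0,0,0,0,0 | 0,0,0,0,0,0 | 0,0,0,0,0,0 | 0,0,0,0,0,0 | 0,0,0,0,0,0' > m.json && python3 -m creep m.json 0.8
echo '0,0,-0.0333,0,0,0 | 0,0,-0.0833,0,0,0 | 0,0,-0.1333,0,0,0 | 0,0,-0.2,0,0,0 | -0.0667,0,-0.25,0,0,0 | -0.1333,0,-0.25,0,0,0 | -0.2,0,-0.25,0,0,0 | -0.2333,0,-0.25,0,0,0 | -0.2333,0,-0.25,0,0,0' > m.json && python3 -m creep m.json
python3 -c "
from h import *
i,K,T=snap('wrist','w3')
cv2.imwrite('pics/w3.png',i)"
```

```text
t: 6.38
tool_pos: [0.6395, -0.0348, 0.027]
orientation: [-180.0, 0.0, 90.2]
ft_force: [-0.7, -0.1, 0.5]
finger_gap: 0.794
grasp_force: 0.0
t: 7.13
tool_pos: [0.6397, -0.1795, 0.1771]
orientation: [180.0, 0.1, 90.0]
ft_force: [0.3, 0.2, 0.5]
finger_gap: 0.799
grasp_force: 0.0
```

View pics/w3.png

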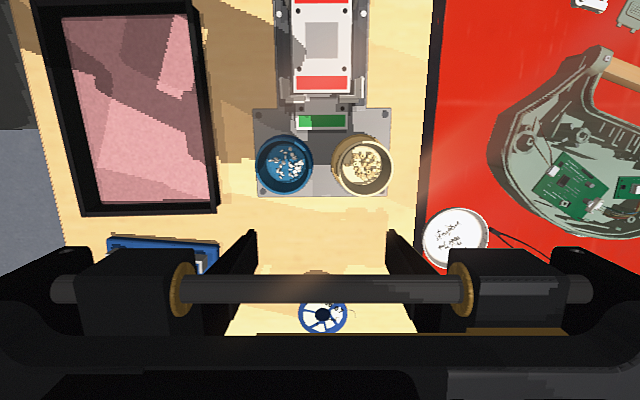

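The wrist view shows the red plate lying in the magazine with its bands at (325,-) and (322,83). The green end is at (320,121), the blue tub's rim at (285,163) and the tan tub's at (362,165).

Run:
```python
from h import *
i,K,T=load("w3")
for n,lo,hi,box in(("blue",(95,80,20),(115,255,255),(245,120,322,205)),("tan",(10,40,40),(30,255,255),(326,125,398,199))):
    cs=mask(i,lo,hi,box,60); p=np.vstack(cs).reshape(-1,2)
    h=cv2.convexHull(p).reshape(-1,2); w=(pix2w(K,T,h,.037)*1000).astype(np.float32)
    print(n,h.min(0),h.max(0),cv2.minEnclosingCircle(w),cv2.fitEllipse(w))
for c in mask(i,(0,120,60),(8,255,255),(280,0,360,100),60)+mask(i,(172,120,60),(180,255,255),(280,0,360,100),60): print("red",rect(K,T,c,.038))
for c in mask(i,(45,90,40),(80,255,255),(280,100,360,135)): print("green",rect(K,T,c,.020))
for c in mask(i,(160,30,60),(180,140,255),None,1000)+mask(i,(0,30,60),(5,140,255),(0,0,220,220),1000): print("pink",rect(K,T,c,.007))
```

```text
blue [255 135] [312 194] ((602.9950561523438, -149.5298614501953), 30.544349670410156) ((602.8289184570312, -149.401123046875), (57.44656753540039, 61.32393264770508), 153.11727905273438)
tan [326 125] [397 198] ((682.8811645507812, -149.16053771972656), 50.596622467041016) ((688.7340698242188, -156.83566284179688), (82.12940979003906, 105.2430191040039), 145.26254272460938)
red ((640.8351440429688, -70.93836975097656), (46.938724517822266, 11.47036075592041), 1.1141020059585571)
red ((640.7271728515625, -3.7417688369750977), (46.09429168701172, 1.5589388608932495), 0.006255940534174442)
green ((641.2387084960938, -105.90383911132812), (46.46574401855469, 10.921319007873535), 0.016650453209877014)
pink ((450.6131896972656, -67.41302490234375), (85.79268646240234, 133.9927215576172), 25.779296875)
pink ((448.4630126953125, -101.30642700195312), (125.89120483398438, 191.0911865234375), 1.5706006288528442)
```

Run:
```python
from h import *
i,K,T=load("w3")
o=cv2.resize(i[105:205,245:400],None,fx=5,fy=5,interpolation=2)
for cx,col in((599.5+1.2,(0,255,0)),(681+1.2,(0,255,0))):
    a=np.linspace(0,2*np.pi,60);P=np.c_[(cx+29*np.cos(a))/1000,(-150+29*np.sin(a))/1000,0*a+.037]
    q=(w2pix(K,T,P)-[245,105])*5+2
    cv2.polylines(o,[q.astype(int)],True,col,1)
cv2.imwrite("pics/c4.png",o)
```

```text
(no output)
```

View pics/c4.png

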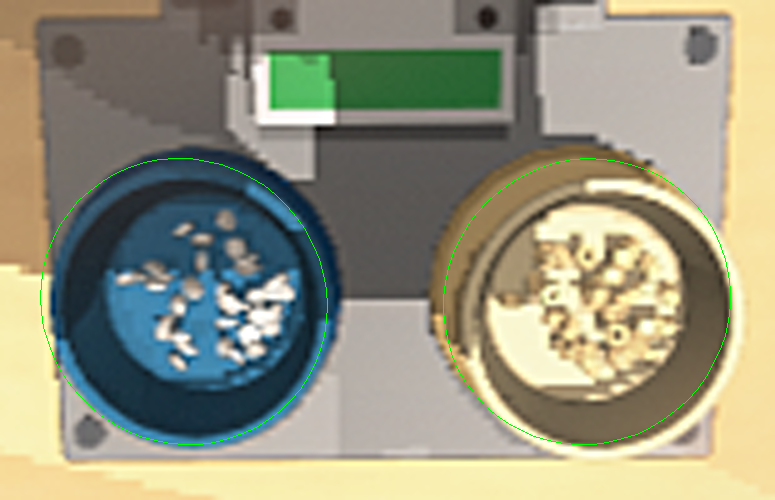

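The crop shows the blue rim centred at about (190,305) and the tan at about (605,319). That gives tubs near (0.6007,-0.151) and (0.684,-0.153).

Scaled: 0.165 m is 0.275, -0.039 m is -0.065.

```bash
echo '0.025,-0.0333,0.0333,0,0,0 | 0.0475,-0.065,0.0833,0,0,0 | 0.0475,-0.065,0.1333,0,0,0 | 0.0475,-0.065,0.1667,0,0,0 | 0.0475,-0.065,0.2,0,0,0 | 0.0475,-0.065,0.2333,0,0,0 | 0.0475,-0.065,0.2583,0,0,0 | 0.0475,-0.065,0.275,0,0,0 | 0.0475,-0.065,0.275,0,0,0 | 0.0475,-0.065,0.275,0,0,0' > m.json && python3 -m creep m.json 0.73
echo '0,0,0,0,0,0 | 0,0,0,0,0,0 | 0,0,0,0,0,0 | 0,0,0,0,0,0 | 0,0,0,0,0,0 | 0,0,0,0,0,0' > m.json && python3 -m creep m.json 0.4 15
```

```text
t: 8.02
tool_pos: [0.601, -0.1458, 0.0122]
orientation: [-180.0, -0.0, 90.2]
ft_force: [0.7, 0.3, 0.8]
finger_gap: 0.731
grasp_force: 0.0
t: 8.52
tool_pos: [0.6013, -0.1466, 0.0131]
orientation: [179.9, 0.0, 90.2]
ft_force: [-1.0, 1.8, 6.3]
finger_gap: 0.587
grasp_force: 15.0
```

Scaled: -0.005 m is -0.0083.

```bash
echo '0,0,0,0,0,0 | 0,0,0,0,0,0 | 0,0,0,0,0,0 | -0.0083,0,0,0,0,0 | -0.0083,0,0,0,0,0 | -0.0083,0,0,0,0,0' > m.json && python3 -m creep m.json 0.73
echo '0,0,0,0,0,0 | 0,0,0,0,0,0 | 0,0,0,0,0,0 | 0,0,0,0,0,0 | 0,0,0,0,0,0 | 0,0,0,0,0,0' > m.json && python3 -m creep m.json 0.4 15
```

```text
t: 9.02
tool_pos: [0.6009, -0.1519, 0.012]
orientation: [-180.0, 0.0, 90.2]
ft_force: [-0.2, -1.1, -0.0]
finger_gap: 0.731
grasp_force: 0.0
t: 9.52
tool_pos: [0.6009, -0.1514, 0.0121]
orientation: [-180.0, 0.0, 90.2]
ft_force: [0.2, -0.6, -1.1]
finger_gap: 0.589
grasp_force: 15.0
```

Scaled: -0.154 m is -0.2567, 0.098 m is 0.1633.

```bash
echo '0,0,-0.0167,0,0,0 | 0,0,-0.05,0,0,0 | 0,0,-0.0917,0,0,0 | 0.0167,-0.025,-0.125,0,0,0 | 0.0417,-0.0667,-0.1333,0,0,0 | 0.075,-0.1167,-0.1333,0,0,0 | 0.105,-0.1667,-0.1333,0,0,0 | 0.1367,-0.2167,-0.1333,0,0,0 | 0.1583,-0.2467,-0.1333,0,0,0 | 0.1633,-0.2567,-0.1333,0,0,0 | 0.1633,-0.2567,-0.1083,0,0,0 | 0.1633,-0.2567,-0.075,0,0,0 | 0.1633,-0.2567,-0.0417,0,0,0 | 0.1633,-0.2567,-0.0167,0,0,0 | 0.1633,-0.2567,-0.0017,0,0,0 | 0.1633,-0.2567,0.0033,0,0,0 | 0.1633,-0.2567,0.0033,0,0,0' > m.json && python3 -m creep m.json
```

```text
t: 10.93
tool_pos: [0.4473, -0.0544, 0.01]
orientation: [180.0, 0.0, 90.2]
ft_force: [0.8, 0.7, -1.1]
finger_gap: 0.588
grasp_force: 15.0
```

Scaled: -0.001 m is -0.0017.

```bash
echo '0,0,-0.0017,0,0,0 | 0,0,-0.0017,0,0,0 | 0,0,-0.0017,0,0,0' > m.json && python3 -m creep m.json
python3 -c "
from h import *
i,K,T=snap('side','s2')
cv2.imwrite('pics/s2.png',cv2.resize(i[180:310,310:440],None,fx=4,fy=4,interpolation=2))"
```

```text
t: 11.18
tool_pos: [0.447, -0.0542, 0.0115]
orientation: [179.9, 0.0, 90.2]
ft_force: [0.8, -1.0, -0.2]
finger_gap: 0.59
grasp_force: 15.0
```

View pics/s2.png

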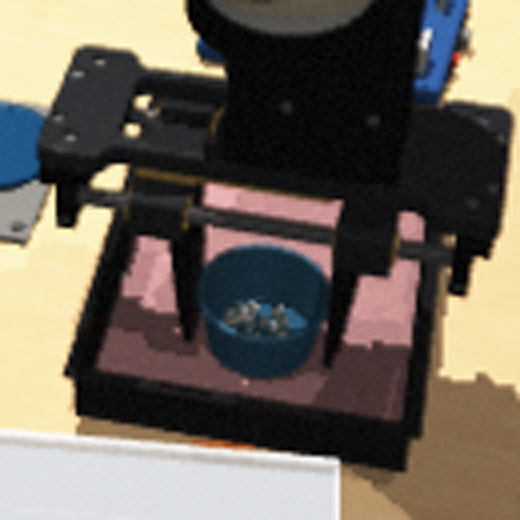

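The side view shows the blue tub upright between the fingers, at tray-floor level.

Scaled: 0.002 m is 0.0033.

```bash
echo '0,0,0.0033,0,0,0 | 0,0,0.0033,0,0,0 | 0,0,0.0033,0,0,0' > m.json && python3 -m creep m.json 
echo '0,0,0,0,0,0 | 0,0,0,0,0,0 | 0,0,0,0,0,0 | 0,0,0,0,0,0 | 0,0,-0.0333,0,0,0 | 0,0,-0.0833,0,0,0 | 0,0,-0.1333,0,0,0 | -0.0333,0.05,-0.1833,0,0,0 | -0.0667,0.1167,-0.1833,0,0,0 | -0.1,0.1833,-0.1833,0,0,0 | -0.125,0.25,-0.1833,0,0,0 | -0.15,0.3167,-0.1833,0,0,0 | -0.1667,0.3667,-0.1833,0,0,0 | -0.1667,0.3917,-0.1833,0,0,0 | -0.1667,0.3917,-0.1833,0,0,0 | -0.1667,0.3917,-0.1833,0,0,0' > m.json && python3 -m creep m.json 0.75
```

```text
t: 11.48
tool_pos: [0.447, -0.0541, 0.0093]
orientation: [179.9, 0.0, 90.2]
ft_force: [0.8, -0.3, 2.5]
finger_gap: 0.597
grasp_force: 15.0
t: 12.82
tool_pos: [0.6817, -0.153, 0.118]
orientation: [-179.9, -0.0, 90.2]
ft_force: [0.0, -0.7, -0.7]
finger_gap: 0.753
grasp_force: 0.0
```

Scaled: 0.106 m is 0.1767, 0.002 m is 0.0033.

```bash
echo '0,0.0033,0.0333,0,0,0 | 0,0.0033,0.075,0,0,0 | 0,0.0033,0.1167,0,0,0 | 0,0.0033,0.15,0,0,0 | 0,0.0033,0.1667,0,0,0 | 0,0.0033,0.1767,0,0,0 | 0,0.0033,0.1767,0,0,0 | 0,0.0033,0.1767,0,0,0' > m.json && python3 -m creep m.json
echo '0,0,0,0,0,0 | 0,0,0,0,0,0 | 0,0,0,0,0,0 | 0,0,0,0,0,0 | 0,0,0,0,0,0 | 0,0,0,0,0,0' > m.json && python3 -m creep m.json 0.4 15
```

```text
t: 13.48
tool_pos: [0.6841, -0.1532, 0.0141]
orientation: [180.0, 0.0, 90.2]
ft_force: [0.7, 0.9, 0.1]
finger_gap: 0.748
grasp_force: 0.0
t: 13.98
tool_pos: [0.6844, -0.1533, 0.0141]
orientation: [179.9, 0.0, 90.2]
ft_force: [-2.4, 1.0, 6.6]
finger_gap: 0.592
grasp_force: 15.0
```

Scaled: -0.234 m is -0.39, -0.08 m is -0.1333.

```bash
echo '0,0,-0.0167,0,0,0 | 0,0,-0.05,0,0,0 | 0,0,-0.0917,0,0,0 | 0,-0.025,-0.125,0,0,0 | 0,-0.0667,-0.1333,0,0,0 | 0.01,-0.125,-0.1333,0,0,0 | 0.01,-0.1833,-0.1333,0,0,0 | 0.01,-0.2417,-0.1333,0,0,0 | 0.01,-0.3,-0.1333,0,0,0 | 0.01,-0.35,-0.1333,0,0,0 | 0.01,-0.3833,-0.1333,0,0,0 | 0.01,-0.39,-0.125,0,0,0 | 0.01,-0.39,-0.0917,0,0,0 | 0.01,-0.39,-0.05,0,0,0 | 0.01,-0.39,-0.025,0,0,0 | 0.01,-0.39,-0.0083,0,0,0 | 0.01,-0.39,0,0,0,0 | 0.01,-0.39,0.005,0,0,0 | 0.01,-0.39,0.005,0,0,0' > m.json && python3 -m creep m.json
```

```text
t: 15.57
tool_pos: [0.4505, -0.1481, 0.0102]
orientation: [180.0, 0.0, 90.2]
ft_force: [0.2, -0.5, -1.8]
finger_gap: 0.59
grasp_force: 15.0
```

Scaled: 0.0015 m is 0.0025, 0.001 m is 0.0017.

```bash
echo '0,0,0.0017,0,0,0 | 0,0,0.0025,0,0,0 | 0,0,0.0025,0,0,0' > m.json && python3 -m creep m.json 
echo '0,0,0,0,0,0 | 0,0,0,0,0,0 | 0,0,0,0,0,0 | 0,0,0,0,0,0 | 0,0,-0.0333,0,0,0 | 0,0,-0.0833,0,0,0 | 0,0,-0.1333,0,0,0 | 0,0.05,-0.2,0,0,0 | 0.0167,0.1167,-0.2333,0,0,0 | 0.0333,0.1833,-0.2333,0,0,0 | 0.05,0.25,-0.2333,0,0,0 | 0.0667,0.3083,-0.2333,0,0,0 | 0.08,0.3167,-0.2333,0,0,0 | 0.08,0.3167,-0.2333,0,0,0 | 0.08,0.3167,-0.2333,0,0,0' > m.json && python3 -m creep m.json 0.75
python3 -c "
from h import *
i,K,T=snap('wrist','w4')
cv2.imwrite('pics/w4.png',i)
snap('top','t4')"
```

```text
t: 15.82
tool_pos: [0.4506, -0.1482, 0.0097]
orientation: [179.9, 0.0, 90.2]
ft_force: [-3.0, -0.0, 13.2]
finger_gap: 0.597
grasp_force: 15.0
t: 17.07
tool_pos: [0.6391, -0.0988, 0.1478]
orientation: [-179.9, -0.0, 90.3]
ft_force: [0.3, -0.6, -0.6]
finger_gap: 0.75
grasp_force: 0.0
```

View pics/w4.png

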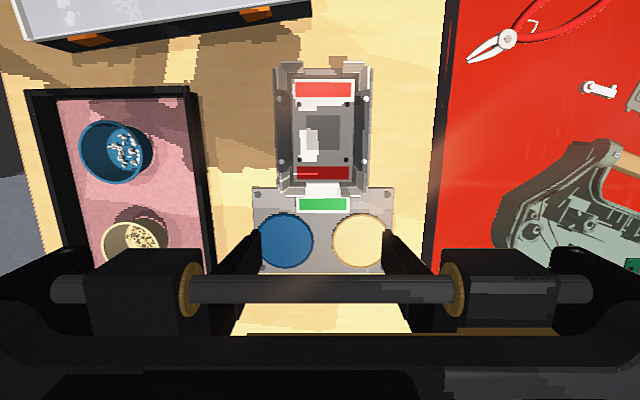

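The wrist view shows the tubs upright in the tray at (116,152) and (135,245). The empty seats are at (286,240) blue and (360,241) tan, the red plate is in the stack, and the green end is at (322,205).

Run:
```python
from h import *
i,K,T=load("w4")
for n,lo,hi,box in(("blue",(95,80,20),(115,255,255),(250,205,318,275)),("tan",(10,40,120),(30,255,255),(328,212,385,270))):
    h=cv2.convexHull(max(mask(i,lo,hi,box,60),key=cv2.contourArea)).reshape(-1,2); w=(pix2w(K,T,h,.008)*1000).astype(np.float32)
    print(n,h.min(0),h.max(0),cv2.minEnclosingCircle(w),cv2.fitEllipse(w))
for c in mask(i,(0,120,40),(8,255,255),(280,70,360,185),60): print("red",rect(K,T,c,.038))
for c in mask(i,(45,90,40),(80,255,255),(280,180,370,220)): print("green",rect(K,T,c,.020))
for c in mask(i,(95,80,20),(115,255,255),(70,110,160,190),200): print("tubblue",cv2.minEnclosingCircle((pix2w(K,T,c.reshape(-1,2),.038)*1000).astype(np.float32)))
```

```text
blue [258 213] [313 268] ((599.5676879882812, -151.1919403076172), 31.99972152709961) ((600.20751953125, -151.36611938476562), (62.140174865722656, 63.76918029785156), 165.12295532226562)
tan [331 212] [384 268] ((685.427490234375, -147.26487731933594), 36.215003967285156) ((684.2577514648438, -149.50616455078125), (62.94750213623047, 69.417724609375), 138.10528564453125)
red ((641.1996459960938, -70.87955474853516), (47.05832290649414, 11.100257873535156), 0.3400050401687622)
red ((640.7549438476562, 0.8499870300292969), (47.32234573364258, 11.31088638305664), 0.2984922230243683)
green ((640.954345703125, -106.11373901367188), (46.39604568481445, 10.399141311645508), 0.35696765780448914)
tubblue ((453.6133728027344, -53.21240234375), 33.30276107788086)
```

Scaled: 0.1375 m is 0.2292, -0.003 m is -0.005.

```bash
echo '-0.005,0.0008,0.05,0,0,0 | -0.005,0.0008,0.1,0,0,0 | -0.005,0.0008,0.15,0,0,0 | -0.005,0.0008,0.1833,0,0,0 | -0.005,0.0008,0.2083,0,0,0 | -0.005,0.0008,0.2217,0,0,0 | -0.005,0.0008,0.2292,0,0,0 | -0.005,0.0008,0.2292,0,0,0 | -0.005,0.0008,0.2292,0,0,0' > m.json && python3 -m creep m.json 0.75
python3 -c "
from h import *
print(state()['tool_pos'])"
```

```text
t: 17.92
tool_pos: [0.6404, -0.1027, 0.0121]
orientation: [179.9, 0.0, 90.2]
ft_force: [0.0, -1.3, -0.4]
finger_gap: 0.748
grasp_force: 0.0
[ 0.64043966 -0.1027155   0.01207315]
```

Careful with the scale: shifts go in shares of 600 mm and turns go in shares of 360 degrees. That gives: 0.002 m is 0.0033, -0.0005 m is -0.0008.

```bash
echo '0,-0.0008,0.0033,0,0,0 | 0,-0.0008,0.0033,0,0,0 | 0,-0.0008,0.0033,0,0,0' > m.json && python3 -m creep m.json
echo '0,0,0,0,0,0 | 0,0,0,0,0,0 | 0,0,0,0,0,0 | 0,0,0,0,0,0 | 0,0,0,0,0,0 | 0,0,0,0,0,0' > m.json && python3 -m creep m.json 0.4 35
```

```text
t: 18.17
tool_pos: [0.6399, -0.1024, 0.0097]
orientation: [180.0, 0.0, 90.2]
ft_force: [0.3, 0.1, -0.9]
finger_gap: 0.753
grasp_force: 0.0
t: 18.67
tool_pos: [0.6398, -0.1025, 0.0092]
orientation: [180.0, 0.0, 90.2]
ft_force: [-0.0, -1.9, 1.6]
finger_gap: 0.563
grasp_force: 35.8
```

Scaled: -0.03 m is -0.05, -0.025 m is -0.0417.

```bash
echo '-0.0083,0,0,0,0,0 | -0.0167,0,0,0,0,0 | -0.025,0,0,0,0,0 | -0.0333,0,0,0,0,0 | -0.0417,0,0,0,0,0 | -0.05,0,0,0,0,0 | -0.05,0,0,0,0,0' > m.json && python3 -m creep m.json
echo '0,0,0,0,0,0 | 0,0,0,0,0,0 | 0,0,0,0,0,0 | 0,0,0,0,0,0 | 0.0167,0,0,0,0,0 | 0.0333,0,0,0,0,0 | 0.05,0,0,0,0,0 | 0.05,0,0,0,0,0 | 0.05,0,0,0,0,0' > m.json && python3 -m creep m.json 0.72
echo '0,0,0,0,0,0 | 0,0,0,0,0,0 | 0,0,0,0,0,0 | 0,0,0,0,0,0 | 0,0,0,0,0,0 | 0,0,0,0,0,0' > m.json && python3 -m creep m.json 0.4 40
```

```text
t: 19.25
tool_pos: [0.6398, -0.1338, 0.009]
orientation: [180.0, 0.0, 90.2]
ft_force: [-0.1, -3.0, 1.5]
finger_gap: 0.562
grasp_force: 35.0
t: 20.0
tool_pos: [0.6398, -0.1012, 0.0092]
orientation: [-180.0, 0.0, 90.3]
ft_force: [0.2, -0.6, -0.7]
finger_gap: 0.721
grasp_force: 0.0
t: 20.5
tool_pos: [0.6398, -0.1027, 0.0091]
orientation: [180.0, 0.0, 90.2]
ft_force: [0.1, -1.4, -0.1]
finger_gap: 0.559
grasp_force: 40.0
```

Scaled: -0.17 m is -0.2833, -0.14 m is -0.2333.

```bash
echo '-0.0083,0,-0.0008,0,0,0 | -0.0167,0,-0.0017,0,0,0 | -0.025,0,-0.0017,0,0,0 | -0.0333,0,-0.0017,0,0,0 | -0.0417,0,-0.0017,0,0,0 | -0.05,0,-0.0017,0,0,0 | -0.0583,0,-0.0017,0,0,0 | -0.0667,0,-0.0017,0,0,0 | -0.0783,0,-0.0017,0,0,0 | -0.0917,0,-0.0017,0,0,0 | -0.1,0,-0.0333,0,0,0 | -0.1,0,-0.1,0,0,0 | -0.1,0,-0.1667,0,0,0 | -0.1,0,-0.2333,0,0,0 | -0.1,0,-0.2833,0,0,0 | -0.1,0,-0.2833,0,0,0 | -0.1,0,-0.2833,0,0,0' > m.json && python3 -m creep m.json
python3 -c "
from h import *
i,K,T=snap('wrist','w5')
cv2.imwrite('pics/w5.png',i); tcp=state()['tool_pos']
for c in mask(i,(45,90,30),(80,255,255),None,100):
    r=rect(K,T,c,tcp[2]+.0105);print(r,np.array(r[0])-tcp[:2]*1000)
"
```

```text
t: 21.92
tool_pos: [0.6404, -0.163, 0.181]
orientation: [179.8, 0.1, 90.2]
ft_force: [-0.3, 0.7, -2.0]
finger_gap: 0.563
grasp_force: 40.0
((641.6533203125, -199.85379028320312), (48.15081787109375, 10.274261474609375), 0.14782094955444336) [  1.91763381 -37.2002181 ]
((806.1950073242188, -132.30104064941406), (17.986034393310547, 11.827489852905273), 0.19843579828739166) [166.45932082  30.35253153]
((641.4755859375, -126.21220397949219), (48.238487243652344, 11.561166763305664), 0.2123817652463913) [ 1.73989943 36.4413682 ]
((772.8894653320312, -133.08383178710938), (23.77614974975586, 33.67332458496094), 56.9989128112793) [133.15377883  29.5697404 ]
```

View pics/w5.png

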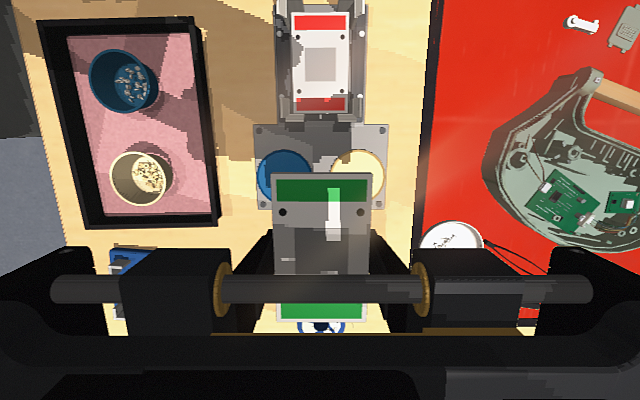

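The wrist view shows the green plate held level and central, with its bands at (320,188) and (320,312). The red plate is still in the stack, and both tubs are upright in the tray.

Scaled: -0.1904 m is -0.3173, -0.18 m is -0.3, 95.2 degrees is 0.2644.

```bash
echo '-0.0167,-0.025,0,0,0,0.0194 | -0.0333,-0.05,0,0,0,0.0389 | -0.05,-0.075,0,0,0,0.0583 | -0.0667,-0.1,0,0,0,0.0778 | -0.0833,-0.125,0,0,0,0.0972 | -0.1,-0.15,0,0,0,0.1167 | -0.1167,-0.175,0,0,0,0.1361 | -0.1333,-0.2,0,0,0,0.1556 | -0.15,-0.225,0,0,0,0.175 | -0.1667,-0.25,0,0,0,0.1944 | -0.1833,-0.275,0,0,0,0.2139 | -0.2,-0.3,0.0333,0,0,0.2333 | -0.2072,-0.3173,0.0833,0,0,0.2528 | -0.2072,-0.3173,0.1333,0,0,0.2644 | -0.2072,-0.3173,0.1833,0,0,0.2644 | -0.2072,-0.3173,0.2,0,0,0.2644 | -0.2072,-0.3173,0.2,0,0,0.2644 | -0.2072,-0.3173,0.2,0,0,0.2644' > m.json && python3 -m creep m.json
python3 -c "
from h import *
i,K,T=snap('wrist','w6'); 
cv2.imwrite('pics/c6.png',cv2.resize(i[60:320,200:440],None,fx=2.3,fy=2.3,interpolation=2))"
```

```text
t: 23.47
tool_pos: [0.4499, -0.2872, 0.0589]
orientation: [-179.9, 0.1, -5.0]
ft_force: [-0.0, -1.1, -0.2]
finger_gap: 0.563
grasp_force: 40.0
```

View pics/c6.png

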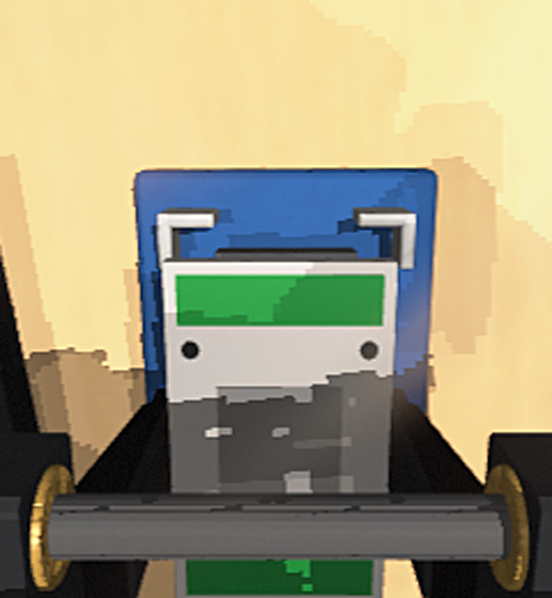

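The crop shows the plate aligned and parallel with the corner stops: the plate is centred at column 281 and the stops at 286. I'll nudge 1 mm sideways and lower it.

Scaled: 0.0395 m is 0.0658, 0.001 m is 0.0017.

```bash
echo '0,0.0017,0.0167,0,0,0 | 0,0.0017,0.03,0,0,0 | 0,0.0017,0.0417,0,0,0 | 0,0.0017,0.0517,0,0,0 | 0,0.0017,0.0583,0,0,0 | 0,0.0017,0.0633,0,0,0 | 0,0.0017,0.0658,0,0,0 | 0,0.0017,0.0658,0,0,0' > m.json && python3 -m creep m.json
```

```text
t: 24.18
tool_pos: [0.4499, -0.2883, 0.0194]
orientation: [-180.0, 0.0, -5.0]
ft_force: [-0.3, 0.3, -0.4]
finger_gap: 0.557
grasp_force: 40.0
```

Scaled: 0.0012 m is 0.002, 0.0006 m is 0.001.

```bash
echo '0,0,0.001,0,0,0 | 0,0,0.002,0,0,0 | 0,0,0.002,0,0,0' > m.json && python3 -m creep m.json
```

```text
t: 24.43
tool_pos: [0.45, -0.2884, 0.0191]
orientation: [180.0, -0.0, -5.0]
ft_force: [-1.5, 1.0, 4.7]
finger_gap: 0.559
grasp_force: 40.0
```

Scaled: -0.12 m is -0.2, -0.1 m is -0.1667, -14 degrees is -0.0389.

```bash
echo '0,0,0,0,0,0 | 0,0,0,0,0,0 | 0,0,0,0,0,0 | 0,0,0,0,0,0 | 0,0,0,0,0,0 | 0,0,-0.0333,0,0,0 | 0,0,-0.1,0,0,0 | 0,0,-0.1667,0,0,0 | 0,0,-0.2,0,0,-0.0194 | 0,-0.0167,-0.2,0,0,-0.0389' > m.json && python3 -m creep m.json 0.8
python3 -c "
from h import *
i,K,T=snap('wrist','w7')
for c in mask(i,(45,90,30),(80,255,255),(220,0,420,260),100): print('green',rect(K,T,c,.030))
for c in mask(i,(100,120,40),(125,255,255),(220,0,420,260),300): print('blue',rect(K,T,c,.014))
print(state()['tool_pos'],state()['orientation'])
"
```

```text
t: 25.27
tool_pos: [0.4523, -0.2804, 0.1429]
orientation: [179.7, -0.3, 9.3]
ft_force: [0.7, 0.2, 0.2]
finger_gap: 0.799
grasp_force: 0.0
green ((416.60546875, -282.3836975097656), (42.60157012939453, 11.764126777648926), 85.2906494140625)
green ((488.11468505859375, -290.5906677246094), (46.29375457763672, 11.698739051818848), 85.31556701660156)
blue ((450.87738037109375, -287.6768493652344), (88.93595123291016, 128.62718200683594), 85.37461853027344)
blue ((626.0189819335938, -320.2576599121094), (39.98480987548828, 12.451356887817383), 82.41121673583984)
blue ((592.3778686523438, -176.15052795410156), (40.261878967285156, 14.746258735656738), 4.532516002655029)
[ 0.45134574 -0.27767665  0.14073758] [ 1.79835380e+02 -1.55650541e-01  9.81484644e+00]
```

Scaled: -0.129 m is -0.215, 0.02 m is 0.0333, -81 degrees is -0.225.

```bash
echo '0,-0.0167,0,0,0,-0.0194 | 0.0067,-0.0417,0,0,0,-0.0389 | 0.01,-0.0667,0,0,0,-0.0583 | 0.0133,-0.0917,0,0,0,-0.0778 | 0.0167,-0.1167,0,0,0,-0.0972 | 0.02,-0.1417,0,0,0,-0.1167 | 0.025,-0.1667,0,0,0,-0.1361 | 0.03,-0.1917,0,0,0,-0.1556 | 0.0333,-0.215,0,0,0,-0.175 | 0.0333,-0.215,0,0,0,-0.1944 | 0.0333,-0.215,0,0,0,-0.2139 | 0.0333,-0.215,0,0,0,-0.225 | 0.0333,-0.215,0,0,0,-0.225 | 0.0333,-0.215,0,0,0,-0.225' > m.json && python3 -m creep m.json 0.8
python3 - <<'E'
from h import *
i,K,T=load("w5")
for n,lo,hi,box in(("blue",(95,80,20),(115,255,255),(80,40,165,120)),("tan",(10,60,40),(30,255,255),(100,145,180,212))):
    h=cv2.convexHull(np.vstack(mask(i,lo,hi,box,30))).reshape(-1,2); w=(pix2w(K,T,h,.038)*1000).astype(np.float32)
    print(n,h.min(0),h.max(0),cv2.minEnclosingCircle(w),cv2.fitEllipse(w))
E
```

```text
t: 26.48
tool_pos: [0.4502, -0.1477, 0.138]
orientation: [-180.0, -0.0, 89.8]
ft_force: [-0.1, -0.7, -1.0]
finger_gap: 0.797
grasp_force: 0.0
blue [89 49] [157 112] ((452.9527587890625, -54.78721618652344), 32.53749084472656) ((451.89300537109375, -54.881351470947266), (56.31317901611328, 65.02301025390625), 80.00214385986328)
tan [109 152] [172 205] ((455.91632080078125, -146.14520263671875), 33.18027877807617) ((455.7703552246094, -148.17422485351562), (54.45588684082031, 66.2468490600586), 109.62985229492188)
```

```bash
echo '0,0,0.05,0,0,0 | 0,0,0.1,0,0,0 | 0,0,0.1417,0,0,0 | 0,0,0.175,0,0,0 | 0,0,0.1967,0,0,0 | 0,0,0.2083,0,0,0 | 0,0,0.2083,0,0,0 | 0,0,0.2083,0,0,0' > m.json && python3 -m creep m.json 0.78
echo '0,0,0,0,0,0 | 0,0,0,0,0,0 | 0,0,0,0,0,0 | 0,0,0,0,0,0 | 0,0,0,0,0,0 | 0,0,0,0,0,0' > m.json && python3 -m creep m.json 0.4 15
```

```text
t: 27.15
tool_pos: [0.4504, -0.1479, 0.0135]
orientation: [-180.0, -0.0, 89.9]
ft_force: [-0.2, -0.1, 0.6]
finger_gap: 0.782
grasp_force: 0.0
t: 27.65
tool_pos: [0.4507, -0.148, 0.0141]
orientation: [179.9, 0.0, 90.0]
ft_force: [-0.2, -0.7, 7.8]
finger_gap: 0.591
grasp_force: 15.0
```

Scaled: 0.23 m is 0.3833, -0.08 m is -0.1333.

```bash
echo '0,0,-0.0167,0,0,0 | 0,0,-0.05,0,0,0 | 0,0,-0.0917,0,0,0 | 0,0.025,-0.125,0,0,0 | 0,0.0667,-0.1333,0,0,0 | -0.0017,0.125,-0.1333,0,0,0 | -0.0033,0.1833,-0.1333,0,0,0 | -0.005,0.2417,-0.1333,0,0,0 | -0.0058,0.2917,-0.1333,0,0,0 | -0.0058,0.3417,-0.1333,0,0,0 | -0.0058,0.375,-0.1333,0,0,0 | -0.0058,0.3833,-0.125,0,0,0 | -0.0058,0.3833,-0.0917,0,0,0 | -0.0058,0.3833,-0.05,0,0,0 | -0.0058,0.3833,-0.025,0,0,0 | -0.0058,0.3833,-0.0083,0,0,0 | -0.0058,0.3833,0,0,0,0 | -0.0058,0.3833,0,0,0,0' > m.json && python3 -m creep m.json
```

```text
t: 29.15
tool_pos: [0.6795, -0.1513, 0.0133]
orientation: [-179.9, -0.0, 90.0]
ft_force: [0.3, 0.6, -1.2]
finger_gap: 0.589
grasp_force: 15.0
```

Scaled: 0.002 m is 0.0033, 0.001 m is 0.0017.

```bash
echo '0,0,0.0017,0,0,0 | 0,0,0.0033,0,0,0 | 0,0,0.0033,0,0,0' > m.json && python3 -m creep m.json
```

```text
t: 29.4
tool_pos: [0.6806, -0.1515, 0.0124]
orientation: [179.9, 0.0, 90.0]
ft_force: [-1.5, 0.0, 3.3]
finger_gap: 0.591
grasp_force: 15.0
```

Scaled: -0.2335 m is -0.3892, 0.0975 m is 0.1625.

```bash
echo '0,0,0,0,0,0 | 0,0,0,0,0,0 | 0,0,0,0,0,0 | 0,0,0,0,0,0 | 0,0,-0.0333,0,0,0 | 0,0,-0.0833,0,0,0 | 0,0,-0.1417,0,0,0 | 0.0167,-0.05,-0.1833,0,0,0 | 0.0417,-0.1167,-0.1833,0,0,0 | 0.0667,-0.175,-0.1833,0,0,0 | 0.1,-0.2333,-0.1833,0,0,0 | 0.125,-0.2917,-0.1833,0,0,0 | 0.15,-0.35,-0.1833,0,0,0 | 0.1625,-0.3892,-0.1833,0,0,0 | 0.1625,-0.3892,-0.1833,0,0,0 | 0.1625,-0.3892,-0.1833,0,0,0' > m.json && python3 -m creep m.json 0.75
echo '0,0,0.0333,0,0,0 | 0,0,0.075,0,0,0 | 0,0,0.1167,0,0,0 | 0,0,0.15,0,0,0 | 0,0,0.17,0,0,0 | 0,0,0.18,0,0,0 | 0,0,0.18,0,0,0 | 0,0,0.18,0,0,0' > m.json && python3 -m creep m.json 0.78
echo '0,0,0,0,0,0 | 0,0,0,0,0,0 | 0,0,0,0,0,0 | 0,0,0,0,0,0 | 0,0,0,0,0,0 | 0,0,0,0,0,0' > m.json && python3 -m creep m.json 0.4 15
```

```text
t: 30.73
tool_pos: [0.4467, -0.0536, 0.122]
orientation: [179.9, 0.0, 90.0]
ft_force: [-0.0, 0.9, -0.6]
finger_gap: 0.746
grasp_force: 0.0
t: 31.4
tool_pos: [0.4475, -0.0541, 0.0135]
orientation: [180.0, 0.0, 90.0]
ft_force: [-0.1, 0.2, -0.6]
finger_gap: 0.78
grasp_force: 0.0
t: 31.9
tool_pos: [0.4472, -0.0539, 0.014]
orientation: [179.9, 0.0, 90.0]
ft_force: [-0.8, -0.2, 7.7]
finger_gap: 0.587
grasp_force: 15.0
```

Scaled: 0.1515 m is 0.2525, -0.0976 m is -0.1627.

```bash
echo '0,0,-0.0167,0,0,0 | 0,0,-0.05,0,0,0 | 0,0,-0.0917,0,0,0 | -0.0167,0.025,-0.125,0,0,0 | -0.0417,0.0667,-0.1333,0,0,0 | -0.075,0.1167,-0.1333,0,0,0 | -0.105,0.1667,-0.1333,0,0,0 | -0.1367,0.2167,-0.1333,0,0,0 | -0.1583,0.2467,-0.1333,0,0,0 | -0.1627,0.2525,-0.1333,0,0,0 | -0.1627,0.2525,-0.1083,0,0,0 | -0.1627,0.2525,-0.075,0,0,0 | -0.1627,0.2525,-0.0417,0,0,0 | -0.1627,0.2525,-0.0167,0,0,0 | -0.1627,0.2525,-0.005,0,0,0 | -0.1627,0.2525,0,0,0,0 | -0.1627,0.2525,0,0,0,0' > m.json && python3 -m creep m.json
echo '0,0,0.0017,0,0,0 | 0,0,0.0033,0,0,0 | 0,0,0.0033,0,0,0' > m.json && python3 -m creep m.json
```

```text
t: 33.32
tool_pos: [0.5977, -0.151, 0.0136]
orientation: [-179.9, -0.0, 90.0]
ft_force: [0.4, 0.1, 0.1]
finger_gap: 0.592
grasp_force: 15.0
t: 33.57
tool_pos: [0.5986, -0.1513, 0.0128]
orientation: [179.9, 0.0, 90.0]
ft_force: [-2.0, 1.8, 7.9]
finger_gap: 0.592
grasp_force: 15.0
```

Scaled: -0.2 m is -0.3333, -0.19 m is -0.3167.

```bash
echo '0,0,0,0,0,0 | 0,0,0,0,0,0 | 0,0,0,0,0,0 | 0,0,0,0,0,0 | 0,0,-0.0333,0,0,0 | 0,0,-0.0833,0,0,0 | 0,0,-0.1417,0,0,0 | 0,0,-0.2,0,0,0 | -0.05,-0.05,-0.2667,0,0,0 | -0.1083,-0.0833,-0.3167,0,0,0 | -0.1667,-0.0833,-0.3333,0,0,0 | -0.2167,-0.0833,-0.3333,0,0,0 | -0.2167,-0.0833,-0.3333,0,0,0' > m.json && python3 -m creep m.json 0.72
python3 -c "
from h import *
i,K,T=snap('wrist','w8'); cv2.imwrite('pics/w8.png',i)
j,_,_=snap('top','t8'); cv2.imwrite('pics/c8.png',cv2.resize(j[110:290,220:420],None,fx=3.2,fy=3.2,interpolation=2))"
```

```text
t: 34.65
tool_pos: [0.5481, -0.2871, 0.2137]
orientation: [179.8, 0.2, 89.8]
ft_force: [-0.5, -0.2, -0.4]
finger_gap: 0.725
grasp_force: 0.0
```

View pics/w8.png

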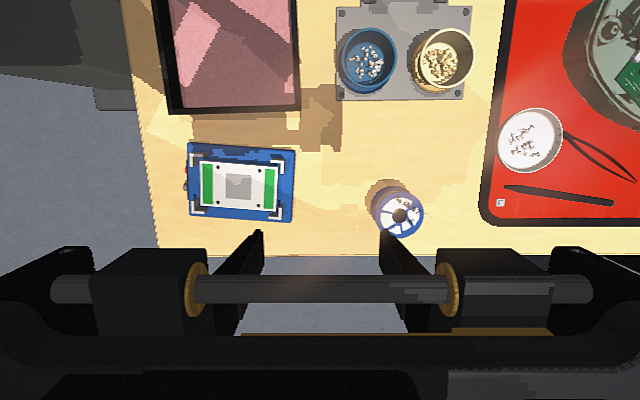

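View pics/c8.png

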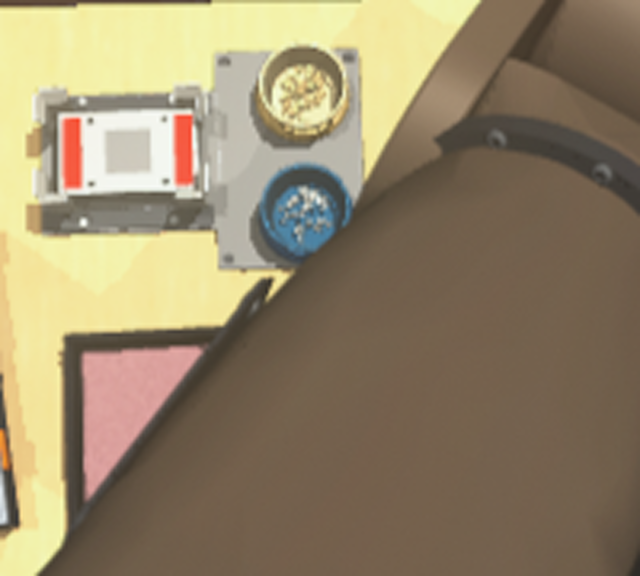

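The wrist view shows the green plate between its stops at (240,185), both tubs upright on their own seats at (370,60) and (443,58), and the spool where it was. The top crop shows the red plate seated in the magazine.

```bash
echo '0,0,0,0,0,0 | 0,0,0,0,0,0 | 0,0,0,0,0,0' > m.json && python3 -m creep m.json && python3 -c "
from plant import hand_in
print(hand_in())"
```

```text
t: 35.0
tool_pos: [0.5485, -0.2801, 0.211]
orientation: [-180.0, -0.0, 90.1]
ft_force: [-0.9, 0.3, 0.3]
finger_gap: 0.723
grasp_force: 0.0
the job is handed in; nothing more can be done
None
```

I handed the job in at 35 s: the red plate is on top of the stack, the green plate is flat on the preheater between its stops, both tubs are upright on their own seats, and the spool is where it was; the hand-in printed no verdict.

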